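Find the full tin on the desk carousel by weight

TASK

Turn the desk carousel by its upright handle to its next stop, counter-clockwise seen from above, so that the three tins come out from under the hood. The tins look alike but one is packed full and the others are nearly empty: heft at least two of them in turn, setting each rejected one back upright on the turntable, to feel which of the three is the heaviest. Finish while holding the heaviest tin up in the gripper, upright and still, a hand's breadth (10 cm) above the turntable, with the other two standing on the turntable at its new stop, and leave the other things on the desk alone.

Things in the scene. Friction and masses are not known exactly. Their poses are not given: they have to be found in the camera images.
- carousel: fixed round black foot of the desk carousel, radius 150 mm, turned up to 15 degrees either way. Origin: centre of its underside, on the turntable's axis; z up. Its black hood covers directions -33 to +93 degrees (counter-clockwise from the foot's x axis), out to 163 mm from the axis; roof 84 to 88 mm above the desk, wall on the outside only
- turntable (a joint): angle of the wooden turntable (radius 148 mm, top 24 mm above the desk), rad: about 0 at the start (tins under the hood), growing counter-clockwise from above. A sprung roller drops into a notch at its stops, 0 and 2.094 (120 degrees): about 5 N at the handle to leave or enter, caught within 0.05 of a stop, light in between. Travel ends 0.15 before the first and 0.3 past the second
- handle (a point): centre of the top end of the turntable's upright round steel handle, 16 mm thick, top 94 mm above the desk (26 mm collar at its foot, 4 mm high), 130 mm from the axis; turns with the turntable. At angle 0 it stands 120 degrees from the foot's x axis, at the new stop 240; it never goes under the hood
- table_top (a point): centre of the turntable's top face, on its axis, 24 mm above the desk; z up. A steel hub 28 mm wide and 6 mm high is there
- tin_a: one of three alike closed plain metal tins: round, 52 mm across (54 over the fixed lid, the top 11 mm), 48.5 mm tall; origin: centre of its underside, z up. One tin (it varies which) is full, 0.49 to 0.61 kg; the other two weigh 0.14 to 0.18 kg. Contents rigid. Stands loose on the turntable 120 mm from its axis, the next tin about 82 mm away on the arc; rides round by friction
- tin_b: another of three alike closed plain metal tins: round, 52 mm across (54 over the fixed lid, the top 11 mm), 48.5 mm tall; origin: centre of its underside, z up. One tin (it varies which) is full, 0.49 to 0.61 kg; the other two weigh 0.14 to 0.18 kg. Contents rigid. Stands loose on the turntable 120 mm from its axis, the next tin about 82 mm away on the arc; rides round by friction
- tin_c: another of three alike closed plain metal tins: round, 52 mm across (54 over the fixed lid, the top 11 mm), 48.5 mm tall; origin: centre of its underside, z up. One tin (it varies which) is full, 0.49 to 0.61 kg; the other two weigh 0.14 to 0.18 kg. Contents rigid. Stands loose on the turntable 120 mm from its axis, the next tin about 82 mm away on the arc; rides round by friction
- stapler: stapler, 36x155x48 mm, bystander on the desk to the right of the carousel; origin: centre of its underside
- tape_roll: roll of tape, 93 mm across, 48 mm high, bystander on the right; origin: centre of its underside
- eraser: eraser, 20x46x13 mm, bystander in front, on the right; origin: centre of its underside
- usb_stick: memory stick, 18x54x8 mm, bystander in front, on the left; origin: centre of its underside
- mouse: computer mouse, 108x61x33 mm, bystander on the left; origin: centre of its underside
Not all that is in view belongs to the job. What is shaped like the tin_c but green is not meant.

How it is judged:
On the way, in this order (a step that is already met when the one before it is completed fails the run):
1. the turntable has been turned to its next stop with all three tins standing on it (value of joint turntable between 2.05 and 2.14 rad and contact force between each of tin_a, tin_b, tin_c and carousel above 0.4 N and angle between each of tin_a, tin_b, tin_c's own z axis and vertical below 0.1 rad), for 0.2 s.
2. a tin other than the heaviest has been lifted clear of the turntable by the gripper, to compare (so at least two are hefted in all) (((z of tin_a in the frame of table_top above 0.02 m and contact force between tin_a and the fingers above 1 N and contact force between tin_a and carousel below 0.05 N and contact force between any of tin_b, tin_c and carousel above 3.2 N) or (z of tin_b in the frame of table_top above 0.02 m and contact force between tin_b and the fingers above 1 N and contact force between tin_b and carousel below 0.05 N and contact force between any of tin_a, tin_c and carousel above 3.2 N) or (z of tin_c in the frame of table_top above 0.02 m and contact force between tin_c and the fingers above 1 N and contact force between tin_c and carousel below 0.05 N and contact force between any of tin_a, tin_b and carousel above 3.2 N))), for 0.2 s.
At the end, for the whole second after the job is handed in: The heaviest tin is held by the gripper, underside at least 80 mm above the turntable, off the carousel, tilted under 20 degrees, still; the other two (each pressing under 3.2 N) stand upright, untouched, on the turntable, which is within 2.5 degrees of its new stop. Ends holding (value of joint turntable between 2.05 and 2.14 rad and ((z of tin_a in the frame of table_top above 0.08 m and contact force between tin_a and the fingers above 1 N and contact force between tin_a and carousel below 0.05 N and angle between tin_a's own z axis and vertical below 0.35 rad and linear speed of tin_a below 0.05 m/s and contact force between tin_b and carousel between 0.4 and 3.2 N and angle between each of tin_b, tin_c's own z axis and vertical below 0.1 rad and linear speed of each of tin_b, tin_c below 0.03 m/s and contact force between each of tin_b, tin_c and the fingers below 0.05 N and horizontal distance between each of tin_b, tin_c and table_top below 0.15 m and contact force between tin_c and carousel between 0.4 and 3.2 N) or (z of tin_b in the frame of table_top above 0.08 m and contact force between tin_b and the fingers above 1 N and contact force between tin_b and carousel below 0.05 N and angle between tin_b's own z axis and vertical below 0.35 rad and linear speed of tin_b below 0.05 m/s and contact force between tin_a and carousel between 0.4 and 3.2 N and angle between each of tin_a, tin_c's own z axis and vertical below 0.1 rad and linear speed of each of tin_a, tin_c below 0.03 m/s and contact force between each of tin_a, tin_c and the fingers below 0.05 N and horizontal distance between each of tin_a, tin_c and table_top below 0.15 m and contact force between tin_c and carousel between 0.4 and 3.2 N) or (z of tin_c in the frame of table_top above 0.08 m and contact force between tin_c and the fingers above 1 N and contact force between tin_c and carousel below 0.05 N and angle between tin_c's own z axis and vertical below 0.35 rad and linear speed of tin_c below 0.05 m/s and contact force between tin_a and carousel between 0.4 and 3.2 N and angle between each of tin_a, tin_b's own z axis and vertical below 0.1 rad and linear speed of each of tin_a, tin_b below 0.03 m/s and contact force between each of tin_a, tin_b and the fingers below 0.05 N and horizontal distance between each of tin_a, tin_b and table_top below 0.15 m and contact force between tin_b and carousel between 0.4 and 3.2 N))); the arm keeps its last pose, push and grip.
It fails at once if a tin is tipped over or falls off the turntable (angle between any of tin_a, tin_b, tin_c's own z axis and vertical above 0.8 rad or z of any of tin_a, tin_b, tin_c in the frame of table_top below -0.01 m).
It fails at once if a bystander on the desk is moved by more than 30 mm (distance of any of stapler, tape_roll, eraser, usb_stick, mouse from where it was at the start of the episode above 0.03 m).
It also fails if it takes over 72 s, if anything falls off the work surface, if the arm or the gripper's body presses on something with over 40 N, if the wrist force passes 120 N, or if a joint passes its speed limit or range.

ROBOT

A 6-joint arm with a two-finger parallel gripper is mounted at the origin on the work surface; the furniture and walls round the work are solid. World frame = base frame: x ahead of the robot, y to its left, z up, the work surface at z = 0. Lengths are in m, angles in rad, forces in N, time in s.
With the tool pointing down it reaches from about 0.35 to 0.775 m from the base axis. Payload 5.5 kg.
Tool frame: the origin (TCP) lies at the centre of the arm's flange, where the gripper is bolted on; the fingertips stand ahead of it and the grasp point (between the pads) lies 155 mm ahead of it (robot.tip_reach is the z of the fingertips in the tool frame, in m); z points along the fingers, y is the line along which they close (so a half turn about z gives the same grasp; the last joint's range is limited). The gripper opens to 85 mm and grips with 20 to 120 N. Pads are 22 mm wide; open, the fingers measure 114 mm over their backs; the gripper's body (76 mm by 85 mm) begins 54 mm behind the grasp point. The pads swing forward as they close: fully open they stand 13 mm farther back than shut.
Start: joints at [-1.33, 0.313, 0.046, 1.304, 0, 1.431], TCP at [0.214, -0.534, 0.405] pointing down, gripper open.
Joint ranges: [-2.76, 2.76], [-0.86, 1.69], [-1.03, 1.26], [-2.2, 2.34], [-1.47, 1.5], [-3.14, 3.14]. Speed limits (rad/s): [2.57, 2.57, 3.14, 3.14, 3.14, 3.14].

INTERFACE

Orientations are given as a unit quaternion [w, x, y, z].
In Python, from cell import robot gives the robot as it stands.
- The arm moves only by the shell command python3 -m inch 'ROWS' [OPENING] [FORCE]. ROWS is text: rows parted by semicolons, each of 6 numbers parted by spaces: the shift along the tool's x, y, z as a fraction of full scale, then the turn, a rotation vector about the tool's x, y, z as a fraction of full scale. In form: tx ty tz wx wy wz; .... A call has 1 to 20 rows; each row is the pose to reach, as a shift and turn from the pose commanded when the call began, along the tool's axes at that moment; what a row does not reach only later rows make up. Full scale, the value 1, is 80 mm for a shift and 0.5 rad for a turn. A row lasts 1/8 s, in which the tool goes at most 62.5 mm and 10.7 degrees, less where a joint would pass 70% of its speed; a pose out of reach is approached as far as the arm can. A call with a number of a shift or a turn outside -1 to 1 is refused whole. A call with a gripper value outside its range is refused whole. OPENING is the opening, from -1 (shut) to 1 (fully open), set as the call begins (- or left out, the last holds). The fingers move at their own pace and stop on an object; FORCE is the grip in N (left out, the last holds). Time passes only in rows, so rows that repeat a pose let the fingers close. It gives the time, the measured TCP pose, the force, the opening and the grip force at its end, in the units of the state.
- robot.observe(): the state, without advancing time (a new reading comes with each control period).
- robot.read_camera(name): name is "scene" or "top" or "wrist"; returns (picture, depth): 384x512x3 uint8, red, green, blue; 384x512 float32, m along the optical axis (not along the pixel's ray), 0 where there is no reading.
- robot.get_calibration(name): a dict with "mtx" (3x3 intrinsics, pixels), "T" (4x4, takes a point from camera to world coordinates). Camera axes: x right, y down, z forward; pixel columns grow to the right and rows downward; lengths in m; the calibration is good to about 2 mm. A picture is of the moment at which its call begins: read the wrist's pose just before it. get_calibration takes no time and is no camera call; for the wrist camera it gives the pose at the moment of the call.
- robot.sign_off(): hands the job in; it is judged then, once.
The state is a dict: "time": time; "joint_positions": joint angles; "joint_velocities": joint speeds; "tau": joint torques, N m; "tool_pos": TCP position; "ee_rot": TCP orientation; "force": force on the tool from outside, world axes, zero at the start; "torque": the same for the moment, N m; "opening": finger opening in m; "grasp_force": force on a finger pad.
Only numpy, scipy, OpenCV 4.12 (cv2) and the standard library are available. Lean on these libraries where they do the work, as an engineer would, in place of code of your own. Each camera call takes 0.05 s, during which the arm holds its last target. There are 200 camera calls.

## Working session

There is one attempt and no reset: what is moved stays moved. The work goes in short steps, Python scripts to look and compute and a shell command to move; the robot and the scene stay as the last step left them, time stands still between calls to the robot, and variables do not carry over. Pictures are saved under pics/ and viewed, at most 10 in all, crops included, and the job is handed in when it is done.

```bash
ls; mkdir -p pics; python3 - <<'E'
from cell import robot
import cv2,numpy as np
ims=[]
for n in("scene","top"):
    p,d=robot.read_camera(n); c=robot.get_calibration(n)
    np.savez(f"{n}.npz",p=p,d=d,K=c["mtx"],T=c["T"])
    cv2.imwrite(f"pics/{n}0.png",p[:,:,::-1]); print(n,c["T"].round(3).tolist(),c["mtx"].round(1).tolist())
print(robot.observe(),robot.tip_reach)
E
```

```text
pics
scene [[0.577, -0.374, 0.726, -0.358], [-0.817, -0.269, 0.51, -0.59], [0.005, -0.888, -0.461, 0.626], [0.0, 0.0, 0.0, 1.0]] [[397.0, 0.0, 248.3], [0.0, 397.0, 194.0], [0.0, 0.0, 1.0]]
top [[-0.018, -0.994, 0.107, 0.358], [-1.0, 0.02, 0.013, 0.019], [-0.015, -0.107, -0.994, 1.276], [0.0, 0.0, 0.0, 1.0]] [[398.3, 0.0, 256.8], [0.0, 398.3, 185.6], [0.0, 0.0, 1.0]]
{'time': 0.1, 'joint_positions': array([-1.32957577e+00,  3.13934154e-01,  4.50857527e-02,  1.30360084e+00,
        6.27480365e-06,  1.43120344e+00]), 'joint_velocities': array([-0.0010868 , -0.00100215,  0.00206644,  0.00181182, -0.00107815,
       -0.00045455]), 'tau': array([ 3.78391022e-03, -4.81727529e+01,  2.99243903e+01,  1.26915731e-02,
       -8.39399650e-05, -4.80774119e-06]), 'tool_pos': array([ 0.21366698, -0.53363879,  0.40388997]), 'ee_rot': array([-8.25551570e-04,  9.81927006e-01,  1.89258214e-01, -3.88441252e-05]), 'force': array([-0.21289184,  0.03171254, -0.37255634]), 'torque': array([-0.04896126,  0.02342906,  0.00934378]), 'grasp_force': 0.0, 'opening': 0.08521309135450963} 0.1734
```

View pics/scene0.png

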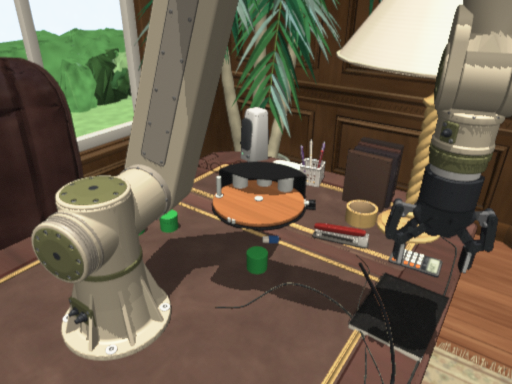

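View pics/top0.png

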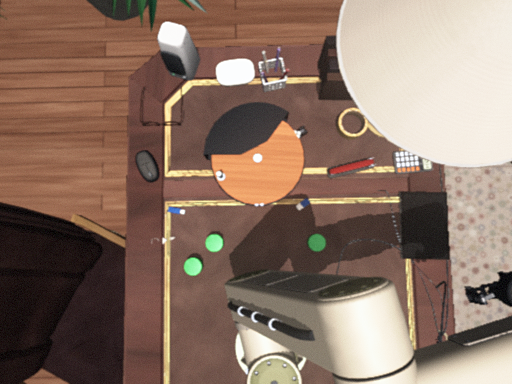

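The top view shows the hub at about (258,158), the handle at (221,176) and the black hood over the far-left part of the carousel. The green cylinders at (214,242), (193,267) and (317,242) are decoys. The scene view shows three grey tins under the hood at about (237,184), (264,184) and (286,185). Those are the ones meant, because they're plain metal and stand on the turntable.

```bash
cat > h.py <<'E'
import numpy as np
def ld(n):
    z=np.load(n+".npz"); return z["p"],z["d"],z["K"],z["T"]
def w(uv,d,K,T):
    u,v=uv; return T[:3,:3]@(d*np.array([(u-K[0,2])/K[0,0],(v-K[1,2])/K[1,1],1]))+T[:3,3]
def cloud(d,K,T):
    v,u=np.mgrid[:d.shape[0],:d.shape[1]]
    P=np.stack([(u-K[0,2])/K[0,0]*d,(v-K[1,2])/K[1,1]*d,d],-1)
    return P@T[:3,:3].T+T[:3,3]
E
python3 - <<'E'
from h import *
import cv2
p,d,K,T=ld("top"); P=cloud(d,K,T)
hsv=cv2.cvtColor(p,cv2.COLOR_RGB2HSV)
print(w((258,158),d[158,258],K,T), hsv[170,280])
sub=P[100:210,195:320]; s=hsv[100:210,195:320]; pp=p[100:210,195:320]
# hub: bright low-sat
m=(abs(sub[...,2]-.030)<.008)&(s[...,1]<60)&(s[...,2]>150)
ys,xs=np.nonzero(m); 
m2=(sub[...,2]>.06)&(sub[...,2]<.12)
n,l,st,ce=cv2.connectedComponentsWithStats(m2.astype(np.uint8))
for i in range(1,n):
    if st[i,4]>2: print(i,st[i],ce[i]+[195,100],sub[l==i].mean(0).round(4),sub[l==i].max(0).round(3))
hub=m&(np.hypot(*(np.moveaxis(np.mgrid[:110,:125],0,-1)-[58,63]).transpose(2,0,1))<8)
print("hub",sub[hub].mean(0),hub.sum())
# rim circle of wood (turntable top)
mw=(abs(sub[...,2]-.024)<.006)&(s[...,1]>100)&(pp[...,0]>120)
Q=sub[mw][:,:2]; c=cv2.minEnclosingCircle(Q.astype(np.float32)); print("wood",c,mw.sum())
# hood: angle extents
hd=(abs(sub[...,2]-.087)<.008); H=sub[hd][:,:2]-sub[hub].mean(0)[:2]
r=np.hypot(*H.T);a=np.degrees(np.arctan2(H[:,1],H[:,0]));k=(r>.08)&(r<.155);print("hood",r.max(),np.percentile(a[k],[0,1,2,50,98,99,100]))
E
python3 - <<'E'
from h import *
import cv2
p,d,K,T=ld("scene")
cv2.imwrite("pics/crop1.png",cv2.resize(p[145:280,150:345],None,fx=4,fy=4)[:,:,::-1])
E
```

```text
[0.58011256 0.02952128 0.03228836] [ 13 141 239]
1 [   8    2   86   55 2997] [243.00467134 128.25525526] [0.6629 0.0729 0.0891] [0.745 0.198 0.099]
2 [21 71  6  7 30] [218.6 173.7] [0.5245 0.1485 0.0893] [0.532 0.156 0.101]
hub [0.58167246 0.03239083 0.03026922] 65
wood ((0.5823734998703003, 0.03285464271903038), 0.14771883189678192) 4387
hood 0.16510278413359628 [-36.81731105 -35.62311334 -34.24692717  27.07510501  87.49019365
  88.51299104 118.87037408]
```

View pics/crop1.png

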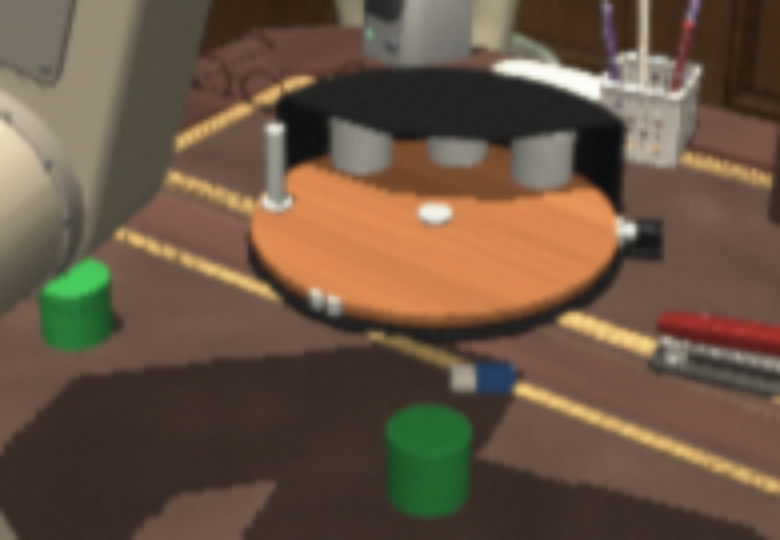

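The crop confirms three plain grey metal tins under the hood at crop (362,147), (458,150) and (543,158). The handle is at crop (276,165), and the green cylinders stand on the desk, off the carousel. From these I get an axis at (0.582, 0.033), a handle at (0.524, 0.149) and a foot yaw of about -3.6°.

```bash
cat >> h.py <<'E'
from scipy.spatial.transform import Rotation as R
C=np.array([.582,.033])
def plan(wps,obs):
    """wps: list of calls, each a list of (x,y,z,yaw_y_deg); print rows per call"""
    q=obs["ee_rot"]; p=np.array(obs["tool_pos"]); Rm=R.from_quat([q[1],q[2],q[3],q[0]])
    for call in wps:
        out=[]
        for x,y,z,a in call:
            a=np.radians(a); yv=np.array([np.cos(a),np.sin(a),0]); zv=np.array([0,0,-1.]); 
            Rt=R.from_matrix(np.stack([np.cross(yv,zv),yv,zv],1))
            t=Rm.inv().apply(np.array([x,y,z])-p)/.08; r=(Rm.inv()*Rt).as_rotvec()/.5
            out.append(np.r_[t,r])
        print("; ".join(" ".join(f"{v:.3g}" if abs(v)>=.004 else "0" for v in o) for o in out)); print("   max",np.abs(out).max().round(2))
        p=np.array([x,y,z]); Rm=Rt
def lin(a,b,n,k):
    a,b=np.array(a,float),np.array(b,float)
    return [[tuple(a+(b-a)*(i+1)/n)]*k for i in range(n)]
E
python3 - <<'E'
from h import *; from cell import robot
o=robot.observe(); p=o["tool_pos"]
plan(lin([*p,-68.2],[.524,.149,.30,86],10,1),o)
E
```

```text
0.677 -0.648 0.131 0 0 -0.538
   max 0.68
0.825 -0.445 0.13 0 0 -0.538
   max 0.83
0.914 -0.209 0.13 0 0 -0.538
   max 0.91
0.936 0.041 0.13 0 0 -0.538
   max 0.94
0.892 0.289 0.13 0 0 -0.538
   max 0.89
0.783 0.515 0.13 0 0 -0.538
   max 0.78
0.618 0.705 0.13 0 0 -0.538
   max 0.7
0.408 0.844 0.13 0 0 -0.538
   max 0.84
0.169 0.922 0.13 0 0 -0.538
   max 0.92
-0.0821 0.934 0.13 0 0 -0.538
   max 0.93
```

```bash
python3 -m inch '.34 -.32 .07 0 0 -.27; .68 -.65 .13 0 0 -.54; .68 -.65 .13 0 0 -.54' && \
python3 -m inch '.41 -.22 .07 0 0 -.27; .83 -.45 .13 0 0 -.54; .83 -.45 .13 0 0 -.54' && \
python3 -m inch '.46 -.1 .07 0 0 -.27; .91 -.21 .13 0 0 -.54; .91 -.21 .13 0 0 -.54' && \
python3 -m inch '.47 .02 .07 0 0 -.27; .94 .04 .13 0 0 -.54; .94 .04 .13 0 0 -.54' && \
python3 -m inch '.45 .15 .07 0 0 -.27; .89 .29 .13 0 0 -.54; .89 .29 .13 0 0 -.54' && \
python3 -m inch '.39 .26 .07 0 0 -.27; .78 .52 .13 0 0 -.54; .78 .52 .13 0 0 -.54' && \
python3 -m inch '.31 .35 .07 0 0 -.27; .62 .7 .13 0 0 -.54; .62 .7 .13 0 0 -.54' && \
python3 -m inch '.2 .42 .07 0 0 -.27; .41 .84 .13 0 0 -.54; .41 .84 .13 0 0 -.54' && \
python3 -m inch '.08 .46 .07 0 0 -.27; .17 .92 .13 0 0 -.54; .17 .92 .13 0 0 -.54' && \
python3 -m inch '-.04 .47 .07 0 0 -.27; -.08 .93 .13 0 0 -.54; -.08 .93 .13 0 0 -.54; -.08 .93 .13 0 0 -.54' 
python3 - <<'E'
from h import *; from cell import robot
o=robot.observe(); p=o["tool_pos"]; print(o["joint_positions"].round(3),o["force"])
plan([[(.524,.149,.227,86)]],o)
E
```

```text
time: 0.48
tool_pos: [0.2455, -0.463, 0.3937]
ee_rot: [-0.001, 0.947, 0.321, 0.0]
force: [0.2, -0.7, 0.9]
opening: 0.0852
grasp_force: 0.0
time: 0.85
tool_pos: [0.2763, -0.395, 0.3836]
ee_rot: [-0.001, 0.896, 0.445, 0.0]
force: [0.2, 0.3, -0.5]
opening: 0.0856
grasp_force: 0.0
time: 1.23
tool_pos: [0.3069, -0.3277, 0.3734]
ee_rot: [-0.0, 0.828, 0.561, -0.0]
force: [0.4, -0.2, -0.3]
opening: 0.0856
grasp_force: 0.0
time: 1.6
tool_pos: [0.3378, -0.2596, 0.3631]
ee_rot: [0.0, 0.745, 0.667, -0.0]
force: [-0.1, -0.3, 1.1]
opening: 0.0856
grasp_force: 0.0
time: 1.98
tool_pos: [0.3689, -0.1917, 0.3527]
ee_rot: [0.0, 0.649, 0.761, -0.0]
force: [0.6, -0.3, -0.6]
opening: 0.0852
grasp_force: 0.0
time: 2.35
tool_pos: [0.4003, -0.1237, 0.3424]
ee_rot: [0.0, 0.54, 0.841, -0.0]
force: [-0.9, -0.2, 0.8]
opening: 0.085
grasp_force: 0.0
time: 2.72
tool_pos: [0.4306, -0.0553, 0.3319]
ee_rot: [0.0, 0.422, 0.906, -0.0]
force: [0.6, 0.1, -0.3]
opening: 0.0854
grasp_force: 0.0
time: 3.1
tool_pos: [0.461, 0.0129, 0.3215]
ee_rot: [0.0, 0.297, 0.955, -0.0]
force: [-0.8, -0.1, 0.8]
opening: 0.0853
grasp_force: 0.0
time: 3.48
tool_pos: [0.4913, 0.0812, 0.311]
ee_rot: [0.0, 0.166, 0.986, -0.0]
force: [-0.2, -0.7, -0.2]
opening: 0.0852
grasp_force: 0.0
time: 3.98
tool_pos: [0.5205, 0.1484, 0.3007]
ee_rot: [-0.0, 0.033, 0.999, -0.001]
force: [0.1, 0.7, -0.3]
opening: 0.0855
grasp_force: 0.0
[ 1.300e-01  3.030e-01 -2.300e-01  1.039e+00 -1.000e-03  1.950e-01] [ 0.11669965  0.65509514 -0.32282516]
-0.044 0.0113 0.922 0 0 0.00897
   max 0.92
```

```bash
python3 - <<'E'
from h import *; from cell import robot; import cv2
c=robot.get_calibration("wrist"); p,d=robot.read_camera("wrist")
cv2.imwrite("pics/w1.png",p[:,:,::-1]); P=cloud(d,c["mtx"],c["T"])
m=(P[...,2]>.085)&(P[...,2]<.105)&(np.hypot(P[...,0]-.524,P[...,1]-.149)<.03)&(d>0)
print(m.sum(),P[m].mean(0),P[m].min(0),P[m].max(0))
E
```

```text
515 [0.52397584 0.14898025 0.09207591] [0.51758092 0.14127096 0.08505518] [0.53234546 0.15666331 0.09475068]
```

View pics/w1.png

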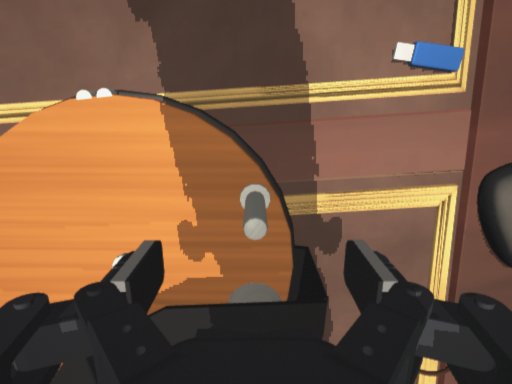

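The wrist view shows the handle's top end at (255,229), between the fingers, and it matches (0.524, 0.149). The hood edge is clear of both fingers, so I'll descend and grip.

```bash
python3 -m inch '-.02 0 .3 0 0 0; -.04 .01 .6 0 0 0.01; -.04 .01 .92 0 0 0.01; -.04 .01 .92 0 0 0.01' && python3 -m inch '0 0 0 0 0 0; 0 0 0 0 0 0; 0 0 0 0 0 0; 0 0 0 0 0 0; 0 0 0 0 0 0; 0 0 0 0 0 0; 0 0 0 0 0 0; 0 0 0 0 0 0' -1 40
python3 - <<'E'
from h import *; from cell import robot
o=robot.observe(); p=o["tool_pos"]; print(p)
r=np.hypot(*(p[:2]-C)); a0=np.degrees(np.arctan2(p[1]-C[1],p[0]-C[0])); print(r,a0,o["force"])
a0=116.3
A=a0+np.linspace(0,120,37)[1:]
w=[(C[0]+.130*np.cos(np.radians(a)),C[1]+.130*np.sin(np.radians(a)),p[2],86) for a in A]
plan([w[i:i+9] for i in range(0,36,9)],o)
E
```

```text
time: 4.53
tool_pos: [0.5225, 0.1493, 0.2257]
ee_rot: [-0.002, 0.034, 0.999, -0.001]
force: [-0.7, 0.6, 0.5]
opening: 0.0855
grasp_force: 0.0
time: 5.52
tool_pos: [0.5244, 0.1498, 0.2279]
ee_rot: [0.001, 0.034, 0.999, -0.002]
force: [0.2, -6.1, 3.3]
opening: 0.015
grasp_force: 39.0
[0.52439419 0.14976002 0.22791903]
0.13019728035422318 116.26031854877279 [ 0.24940946 -6.14926748  3.34030793]
0.0801 -0.0525 0 -0.00696 0.00441 0.00549; 0.157 -0.107 0 -0.00696 0.00441 0.00549; 0.231 -0.166 0 -0.00696 0.00441 0.00549; 0.302 -0.229 0 -0.00696 0.00441 0.00549; 0.368 -0.296 0 -0.00696 0.00441 0.00549; 0.431 -0.367 0 -0.00696 0.00441 0.00549; 0.49 -0.441 0 -0.00696 0.00441 0.00549; 0.544 -0.518 0 -0.00696 0.00441 0.00549; 0.593 -0.599 0 -0.00696 0.00441 0.00549
   max 0.6
0.0444 -0.0834 0 0 0 0; 0.0839 -0.169 0 0 0 0; 0.118 -0.257 0 0 0 0; 0.148 -0.347 0 0 0 0; 0.172 -0.439 0 0 0 0; 0.19 -0.531 0 0 0 0; 0.203 -0.625 0 0 0 0; 0.211 -0.719 0 0 0 0; 0.213 -0.814 0 0 0 0
   max 0.81
0 -0.0945 0 0 0 0; -0.012 -0.189 0 0 0 0; -0.0262 -0.282 0 0 0 0; -0.0458 -0.375 0 0 0 0; -0.0707 -0.466 0 0 0 0; -0.101 -0.555 0 0 0 0; -0.136 -0.643 0 0 0 0; -0.177 -0.728 0 0 0 0; -0.222 -0.811 0 0 0 0
   max 0.81
-0.05 -0.0802 0 0 0 0; -0.105 -0.157 0 0 0 0; -0.164 -0.231 0 0 0 0; -0.227 -0.301 0 0 0 0; -0.294 -0.368 0 0 0 0; -0.365 -0.43 0 0 0 0; -0.439 -0.489 0 0 0 0; -0.517 -0.542 0 0 0 0; -0.598 -0.592 0 0 0 0
   max 0.6
```

```bash
python3 -m inch '.02 -.012 0 0 0 0; .08 -.053 0 0 0 0; .157 -.107 0 0 0 0; .231 -.166 0 0 0 0; .302 -.229 0 0 0 0; .368 -.296 0 0 0 0; .431 -.367 0 0 0 0; .49 -.441 0 0 0 0; .544 -.518 0 0 0 0; .593 -.599 0 0 0 0'
python3 - <<'E'
from h import *; from cell import robot
o=robot.observe(); p=o["tool_pos"]; print(p)
r=np.hypot(*(p[:2]-C)); a0=np.degrees(np.arctan2(p[1]-C[1],p[0]-C[0])); print(r,a0,o["force"],o["opening"])
E
```

```text
time: 6.78
tool_pos: [0.4716, 0.107, 0.2278]
ee_rot: [-0.001, 0.032, 0.999, 0.002]
force: [-4.2, 6.8, 11.6]
opening: 0.015
grasp_force: 41.7
[0.47158849 0.10697106 0.22776347]
0.1329000358394534 146.17958351159763 [-4.20844063  6.76301302 11.61381201] 0.014963360120987292
```

```bash
python3 -m inch '.044 -.083 0 0 0 0; .084 -.169 0 0 0 0; .118 -.257 0 0 0 0; .148 -.347 0 0 0 0; .172 -.439 0 0 0 0; .19 -.531 0 0 0 0; .203 -.625 0 0 0 0; .211 -.719 0 0 0 0; .213 -.814 0 0 0 0' && \
python3 -m inch '0 -.095 0 0 0 0; -.012 -.189 0 0 0 0; -.026 -.282 0 0 0 0; -.046 -.375 0 0 0 0; -.071 -.466 0 0 0 0; -.101 -.555 0 0 0 0; -.136 -.643 0 0 0 0; -.177 -.728 0 0 0 0; -.222 -.811 0 0 0 0' && \
python3 -m inch '-.05 -.08 0 0 0 0; -.105 -.157 0 0 0 0; -.164 -.231 0 0 0 0; -.227 -.301 0 0 0 0; -.294 -.368 0 0 0 0; -.365 -.43 0 0 0 0; -.439 -.489 0 0 0 0; -.517 -.542 0 0 0 0; -.575 -.575 0 0 0 0; -.598 -.592 0 0 0 0; -.598 -.592 0 0 0 0; -.598 -.592 0 0 0 0'
python3 - <<'E'
from h import *; from cell import robot
o=robot.observe(); p=o["tool_pos"]; print(p)
r=np.hypot(*(p[:2]-C)); a0=np.degrees(np.arctan2(p[1]-C[1],p[0]-C[0])); print(r,a0,o["force"],o["opening"])
E
```

```text
time: 7.9
tool_pos: [0.4493, 0.0427, 0.2272]
ee_rot: [-0.003, 0.032, 0.999, 0.001]
force: [-6.5, 3.6, 13.2]
opening: 0.0151
grasp_force: 41.8
time: 9.02
tool_pos: [0.4637, -0.0234, 0.227]
ee_rot: [-0.002, 0.033, 0.999, 0.0]
force: [-3.3, 1.8, 6.4]
opening: 0.0152
grasp_force: 41.2
time: 10.52
tool_pos: [0.5088, -0.0738, 0.227]
ee_rot: [-0.001, 0.033, 0.999, 0.0]
force: [-2.9, 0.1, 6.1]
opening: 0.0152
grasp_force: 41.1
[ 0.50879668 -0.07384069  0.22697771]
0.12951315980316133 -124.41751105708327 [-2.86247997  0.12229051  6.07112733] 0.01518708422987512
```

```bash
python3 -m inch '0 0 0 0 0 0; 0 0 0 0 0 0; 0 0 0 0 0 0; 0 0 0 0 0 0; 0 0 0 0 0 0; 0 0 0 0 0 0' 1 && python3 -m inch '0 0 -.3 0 0 0; 0 0 -.7 0 0 0; 0 0 -1 0 0 0; 0 0 -1 0 0 0'
python3 - <<'E'
from h import *; from cell import robot; import cv2
for n in("top","scene"):
    c=robot.get_calibration(n); p,d=robot.read_camera(n); P=cloud(d,c["mtx"],c["T"])
    np.savez(n+"1.npz",p=p,d=d,K=c["mtx"],T=c["T"])
    cv2.imwrite(f"pics/{n}1.png",p[:,:,::-1])
    m=(abs(P[...,2]-.07)<.008)&(np.hypot(P[...,0]-C[0],P[...,1]-C[1])<.16)&(d>0)
    k,l,st,ce=cv2.connectedComponentsWithStats(m.astype(np.uint8))
    for i in range(1,k):
        if st[i,4]>15: q=P[l==i]; e=cv2.minEnclosingCircle(q[:,:2].astype(np.float32)); print(n,st[i],e,q.mean(0).round(4))
    m=(P[...,2]>.08)&(P[...,2]<.1)&(np.hypot(P[...,0]-.509,P[...,1]+.075)<.025)&(d>0)
    print("handle",m.sum(),P[m].mean(0) if m.any() else 0)
E
```

```text
time: 11.28
tool_pos: [0.5101, -0.074, 0.2271]
ee_rot: [0.0, 0.033, 0.999, -0.0]
force: [-0.0, -0.7, 1.0]
opening: 0.0855
grasp_force: 0.0
time: 11.78
tool_pos: [0.5109, -0.0742, 0.309]
ee_rot: [0.002, 0.033, 0.999, -0.001]
force: [-0.1, 0.9, -0.5]
opening: 0.0854
grasp_force: 0.0
top [211 157  17  17 232] ((0.5534787774085999, 0.14914309978485107), 0.026911411434412003) [0.5531 0.1495 0.0732]
top [225 178  18  18 234] ((0.4864179790019989, 0.10539006441831589), 0.026710765436291695) [0.4859 0.1052 0.0732]
top [252 186  17  17 214] ((0.46210241317749023, 0.024405421689152718), 0.026611922308802605) [0.4627 0.0264 0.0734]
handle 0 0
scene [216 171  17  15 156] ((0.576934814453125, 0.15500368177890778), 0.05423659458756447) [0.5552 0.1493 0.0706]
scene [213 187  18  11 155] ((0.48497483134269714, 0.10043741762638092), 0.02827104553580284) [0.4804 0.0985 0.0713]
scene [230 197  18  12 171] ((0.46139389276504517, 0.022286267951130867), 0.02845090441405773) [0.4565 0.0177 0.0711]
scene [272 203   5   7  26] ((0.5010427832603455, -0.07647993415594101), 0.00669736647978425) [ 0.5011 -0.0768  0.0694]
handle 35 [ 0.50338946 -0.07667702  0.08847701]
```

View pics/scene1.png

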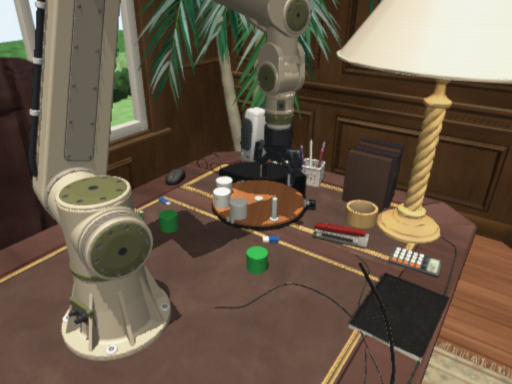

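View pics/top1.png

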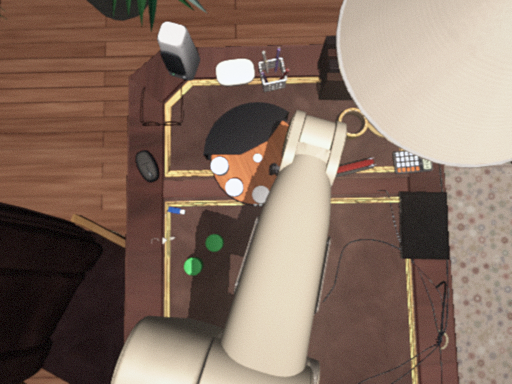

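Both views show the three tins standing out in the open (top view pixels (219,166), (234,187) and (260,195)), with the handle near its new stop at about 236°. Hefting the middle tin first.

```bash
python3 - <<'E'
from h import *; from cell import robot
o=robot.observe(); p=o["tool_pos"]
plan(lin([*p,86],[.4862,.1053,.305,143],3,1)+[[(.4862,.1053,.255,143)],[(.4862,.1053,.205,143)]],o)
E
```

```text
0.148 0.739 0.00693 0 0 -0.655
   max 0.74
-0.0977 0.747 0.00698 0 0 -0.663
   max 0.75
-0.336 0.675 0.00698 0 0 -0.663
   max 0.67
0 0 0.625 0 0 0
   max 0.62
0 0 0.625 0 0 0
   max 0.63
```

```bash
python3 -m inch '.07 .37 0 0 0 -.33; .15 .74 0 0 0 -.66; .15 .74 0 0 0 -.66' && \
python3 -m inch '-.05 .37 0 0 0 -.33; -.1 .75 0 0 0 -.66; -.1 .75 0 0 0 -.66' && \
python3 -m inch '-.17 .34 0.01 0 0 -.33; -.34 .68 0.02 0 0 -.66; -.34 .68 0.02 0 0 -.66; -.34 .68 0.02 0 0 -.66'
python3 - <<'E'
from h import *; from cell import robot
c=robot.get_calibration("wrist"); p,d=robot.read_camera("wrist"); P=cloud(d,c["mtx"],c["T"])
m=(abs(P[...,2]-.0725)<.004)&(np.hypot(P[...,0]-.486,P[...,1]-.105)<.035)&(d>0)
import cv2; print(m.sum(),P[m].mean(0),cv2.minEnclosingCircle(P[m][:,:2].astype(np.float32)))
o=robot.observe(); print(o["tool_pos"],o["joint_positions"].round(2)); plan([[(.4862,.1053,.205,143)]],o)
E
```

```text
time: 12.25
tool_pos: [0.501, -0.0127, 0.3056]
ee_rot: [-0.001, -0.133, 0.991, 0.001]
force: [-0.6, 0.4, -0.0]
opening: 0.0853
grasp_force: 0.0
time: 12.62
tool_pos: [0.4936, 0.0466, 0.3061]
ee_rot: [-0.001, -0.293, 0.956, 0.0]
force: [0.6, -0.2, 0.0]
opening: 0.0853
grasp_force: 0.0
time: 13.12
tool_pos: [0.4864, 0.1052, 0.3051]
ee_rot: [-0.0, -0.444, 0.896, -0.0]
force: [-0.2, 0.6, -0.0]
opening: 0.0853
grasp_force: 0.0
4258 [0.48523705 0.10361393 0.07161026] ((0.48627138137817383, 0.10464636981487274), 0.02708074264228344)
[0.48646355 0.10507775 0.30519025] [ 0.05  0.22 -0.33  1.02 -0.   -0.87]
0 0.00457 1.25 0 0 -0.00886
   max 1.25
```

```bash
python3 -m inch '0 0 .3 0 0 0; 0 0 .6 0 0 0; 0 0 .8 0 0 0' && python3 -m inch '0 0 .2 0 0 0; 0 0 .4 0 0 0; 0 0 .45 0 0 0; 0 0 .45 0 0 0' && python3 -m inch '0 0 0 0 0 0; 0 0 0 0 0 0; 0 0 0 0 0 0; 0 0 0 0 0 0; 0 0 0 0 0 0; 0 0 0 0 0 0; 0 0 0 0 0 0' -1 50 && python3 -m inch '0 0 -.1 0 0 0; 0 0 -.3 0 0 0; 0 0 -.5 0 0 0; 0 0 -.6 0 0 0; 0 0 -.6 0 0 0; 0 0 -.6 0 0 0; 0 0 -.6 0 0 0; 0 0 -.6 0 0 0' && for i in 1 2 3 4; do python3 -m inch '0 0 0 0 0 0' | grep -E 'force|tool_pos'; done
```

```text
time: 13.55
tool_pos: [0.4861, 0.1049, 0.2403]
ee_rot: [-0.001, -0.444, 0.896, -0.0]
force: [0.2, 0.2, -0.4]
opening: 0.0854
grasp_force: 0.0
time: 14.05
tool_pos: [0.4863, 0.1055, 0.2055]
ee_rot: [-0.0, -0.445, 0.895, -0.0]
force: [-0.4, 0.1, 0.4]
opening: 0.0859
grasp_force: 0.0
time: 14.92
tool_pos: [0.4867, 0.106, 0.2065]
ee_rot: [0.001, -0.446, 0.895, -0.001]
force: [0.2, -0.2, 6.0]
opening: 0.0516
grasp_force: 51.9
time: 15.92
tool_pos: [0.486, 0.1061, 0.253]
ee_rot: [-0.0, -0.446, 0.895, 0.0]
force: [-0.1, 0.2, -5.8]
opening: 0.0516
grasp_force: 53.6
tool_pos: [0.4861, 0.1061, 0.2532]
force: [0.2, -0.5, -5.7]
grasp_force: 53.6
tool_pos: [0.4861, 0.1061, 0.2534]
force: [-0.5, -0.7, -6.6]
grasp_force: 53.6
tool_pos: [0.4862, 0.1061, 0.2535]
force: [-0.9, -0.3, -6.6]
grasp_force: 53.6
tool_pos: [0.4862, 0.1061, 0.2535]
force: [0.6, -0.5, -6.3]
grasp_force: 53.6
```

About 6 N at the wrist, so this tin weighs around 0.6 kg and is the full one. I'll set it back and heft a second tin to compare.

```bash
python3 -m inch '0 0 .1 0 0 0; 0 0 .25 0 0 0; 0 0 .4 0 0 0; 0 0 .5 0 0 0; 0 0 .57 0 0 0; 0 0 .6 0 0 0; 0 0 .6 0 0 0; 0 0 .6 0 0 0' && python3 -m inch '0 0 0 0 0 0; 0 0 0 0 0 0; 0 0 0 0 0 0; 0 0 0 0 0 0; 0 0 0 0 0 0; 0 0 0 0 0 0' 1 && python3 -m inch '0 0 -.2 0 0 0; 0 0 -.6 0 0 0; 0 0 -1 0 0 0; 0 0 -1 0 0 0' && python3 -m inch '0 0 -.25 0 0 0;0 0 -.25 0 0 0'
python3 - <<'E'
from h import *; from cell import robot
import cv2
c=robot.get_calibration("wrist"); p,d=robot.read_camera("wrist"); P=cloud(d,c["mtx"],c["T"])
m=(abs(P[...,2]-.0725)<.004)&(np.hypot(P[...,0]-.486,P[...,1]-.105)<.035)&(d>0)
print(P[m].mean(0),P[m].std(0),cv2.minEnclosingCircle(P[m][:,:2].astype(np.float32)))
cv2.imwrite("pics/w2.png",p[:,:,::-1])
o=robot.observe(); p=o["tool_pos"]
plan(lin([*p,143],[.5533,.1493,.305,103.9],2,1),o)
E
```

```text
time: 17.42
tool_pos: [0.4859, 0.1062, 0.2066]
ee_rot: [0.0, -0.446, 0.895, -0.0]
force: [-5.3, -0.1, 6.4]
opening: 0.0516
grasp_force: 54.5
time: 18.18
tool_pos: [0.4862, 0.1061, 0.2054]
ee_rot: [-0.0, -0.446, 0.895, -0.0]
force: [0.5, 0.4, 1.3]
opening: 0.0854
grasp_force: 0.0
time: 18.68
tool_pos: [0.4873, 0.1062, 0.288]
ee_rot: [0.002, -0.446, 0.895, -0.001]
force: [-0.1, 0.2, -0.4]
opening: 0.0851
grasp_force: 0.0
time: 18.92
tool_pos: [0.4865, 0.1062, 0.3057]
ee_rot: [0.001, -0.446, 0.895, -0.0]
force: [-0.5, -0.0, -0.1]
opening: 0.0853
grasp_force: 0.0
[0.48413855 0.1039308  0.0715995 ] [0.01318888 0.01321644 0.00070092] ((0.48481670022010803, 0.10512947291135788), 0.026928097009658813)
-0.468 -0.172 0 0 0 0.681
   max 0.68
-0.499 -0.00606 0 0 0 0.682
   max 0.68
```

View pics/w2.png

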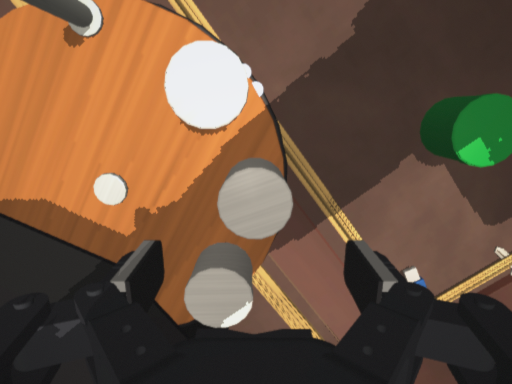

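The wrist view shows the heavy tin upright at (255,200), the tin near the hood at (218,290) and the third at (207,85). I'll lift the one near the hood.

```bash
python3 -m inch '-.24 -.09 0 0 0 .34; -.47 -.17 0 0 0 .68; -.47 -.17 0 0 0 .68' && python3 -m inch '-.25 0 0 0 0 .34; -.5 0 0 0 0 .68; -.5 0 0 0 0 .68; -.5 0 0 0 0 .68'
python3 - <<'E'
from h import *; from cell import robot
import cv2
c=robot.get_calibration("wrist"); p,d=robot.read_camera("wrist"); P=cloud(d,c["mtx"],c["T"])
m=(abs(P[...,2]-.0715)<.004)&(np.hypot(P[...,0]-.553,P[...,1]-.149)<.035)&(d>0)
print(P[m].mean(0),P[m].std(0),cv2.minEnclosingCircle(P[m][:,:2].astype(np.float32)))
o=robot.observe(); print(o["tool_pos"]); plan([[(.5533,.1493,.206,103.9)]],o)
E
```

```text
time: 19.35
tool_pos: [0.52, 0.1283, 0.3039]
ee_rot: [-0.001, -0.289, 0.957, 0.0]
force: [0.4, -0.1, 0.1]
opening: 0.0853
grasp_force: 0.0
time: 19.85
tool_pos: [0.552, 0.1496, 0.3047]
ee_rot: [-0.001, -0.124, 0.992, -0.0]
force: [0.1, -0.7, 0.2]
opening: 0.0853
grasp_force: 0.0
[0.55218456 0.14854935 0.07160251] [0.01328072 0.0131565  0.00073366] ((0.5534370541572571, 0.14886979758739471), 0.026997650042176247)
[0.55203112 0.14955851 0.3049173 ]
-0.0169 -0.00696 1.24 0 0 0.00872
   max 1.24
```

```bash
python3 -m inch '0 0 .3 0 0 0; 0 0 .6 0 0 0; -.01 0 .8 0 0 0' && python3 -m inch '0 0 .2 0 0 0; 0 0 .4 0 0 0; 0 0 .44 0 0 0; 0 0 .44 0 0 0' && python3 -m inch '0 0 0 0 0 0; 0 0 0 0 0 0; 0 0 0 0 0 0; 0 0 0 0 0 0; 0 0 0 0 0 0; 0 0 0 0 0 0; 0 0 0 0 0 0' -1 50 && python3 -m inch '0 0 -.1 0 0 0; 0 0 -.3 0 0 0; 0 0 -.5 0 0 0; 0 0 -.6 0 0 0; 0 0 -.6 0 0 0; 0 0 -.6 0 0 0; 0 0 -.6 0 0 0; 0 0 -.6 0 0 0' && for i in 1 2 3 4; do python3 -m inch '0 0 0 0 0 0' | grep -E 'force|tool_pos'; done
```

```text
time: 20.27
tool_pos: [0.5528, 0.1498, 0.2404]
ee_rot: [-0.001, -0.122, 0.992, -0.0]
force: [-0.1, -0.2, -0.5]
opening: 0.0853
grasp_force: 0.0
time: 20.78
tool_pos: [0.5539, 0.1502, 0.2062]
ee_rot: [-0.0, -0.122, 0.993, -0.0]
force: [0.2, -0.2, 0.4]
opening: 0.0855
grasp_force: 0.0
time: 21.65
tool_pos: [0.5543, 0.1502, 0.2072]
ee_rot: [0.001, -0.122, 0.993, -0.0]
force: [-0.8, 0.2, 6.1]
opening: 0.0504
grasp_force: 52.3
time: 22.65
tool_pos: [0.5536, 0.1502, 0.2538]
ee_rot: [-0.0, -0.122, 0.993, -0.0]
force: [-0.1, -1.1, -1.9]
opening: 0.0509
grasp_force: 52.2
tool_pos: [0.5537, 0.1502, 0.254]
force: [0.0, 0.3, -1.2]
grasp_force: 52.2
tool_pos: [0.5538, 0.1502, 0.2541]
force: [0.5, 0.0, -2.3]
grasp_force: 52.2
tool_pos: [0.5538, 0.1502, 0.2542]
force: [0.2, 0.8, -1.5]
grasp_force: 52.2
tool_pos: [0.5538, 0.1502, 0.2543]
force: [-0.6, -0.4, -2.3]
grasp_force: 52.2
```

This one reads about 1.8 N, so it's light. I'll set it back and return to the heavy tin.

```bash
python3 -m inch '0 0 .1 0 0 0; 0 0 .25 0 0 0; 0 0 .4 0 0 0; 0 0 .5 0 0 0; 0 0 .57 0 0 0; 0 0 .6 0 0 0; 0 0 .6 0 0 0; 0 0 .6 0 0 0' && python3 -m inch '0 0 0 0 0 0; 0 0 0 0 0 0; 0 0 0 0 0 0; 0 0 0 0 0 0; 0 0 0 0 0 0; 0 0 0 0 0 0' 1 && python3 -m inch '0 0 -.2 0 0 0; 0 0 -.6 0 0 0; 0 0 -1 0 0 0; 0 0 -1 0 0 0' && python3 -m inch '0 0 -.25 0 0 0;0 0 -.25 0 0 0;0 0 -.25 0 0 0'
python3 - <<'E'
from h import *; from cell import robot
import cv2
c=robot.get_calibration("wrist"); p,d=robot.read_camera("wrist"); P=cloud(d,c["mtx"],c["T"])
for q in((.553,.149),(.485,.105)):
    m=(abs(P[...,2]-.0715)<.004)&(np.hypot(P[...,0]-q[0],P[...,1]-q[1])<.035)&(d>0)
    print(m.sum(),P[m].std(0),cv2.minEnclosingCircle(P[m][:,:2].astype(np.float32)))
o=robot.observe(); p=o["tool_pos"]
plan(lin([*p,103.9],[.4855,.1053,.305,143],2,1),o)
E
```

```text
time: 24.15
tool_pos: [0.5536, 0.1502, 0.2072]
ee_rot: [0.0, -0.122, 0.993, -0.0]
force: [-4.2, -0.2, 5.1]
opening: 0.0504
grasp_force: 52.6
time: 24.9
tool_pos: [0.5538, 0.1502, 0.2062]
ee_rot: [-0.0, -0.122, 0.993, -0.0]
force: [0.4, -0.7, 0.2]
opening: 0.0851
grasp_force: 0.0
time: 25.4
tool_pos: [0.5552, 0.1504, 0.2904]
ee_rot: [0.004, -0.122, 0.993, -0.0]
force: [0.5, -0.3, 0.6]
opening: 0.0851
grasp_force: 0.0
time: 25.78
tool_pos: [0.5535, 0.1502, 0.3055]
ee_rot: [-0.0, -0.122, 0.993, -0.0]
force: [-0.5, -0.3, -0.9]
opening: 0.0851
grasp_force: 0.0
4256 [0.01328172 0.01316379 0.00074452] ((0.5525310635566711, 0.14998836815357208), 0.02699124813079834)
5698 [0.01315871 0.01317173 0.00073703] ((0.4849417507648468, 0.10471784323453903), 0.026884784922003746)
0.48 -0.169 0 0 0 -0.679
   max 0.68
0.509 0 0 0 0 -0.682
   max 0.68
```

```bash
python3 -m inch '.24 -.08 0 0 0 -.34; .48 -.17 0 0 0 -.68; .48 -.17 0 0 0 -.68' && python3 -m inch '.25 0 0 0 0 -.34; .51 0 0 0 0 -.68; .51 0 0 0 0 -.68; .51 0 0 0 0 -.68' && python3 -m inch '0 0 .3 0 0 0; 0 0 .6 0 0 0; 0 0 .8 0 0 0' && python3 -m inch '0 0 .2 0 0 0; 0 0 .4 0 0 0; 0 0 .44 0 0 0; 0 0 .44 0 0 0' && python3 -m inch '0 0 0 0 0 0; 0 0 0 0 0 0; 0 0 0 0 0 0; 0 0 0 0 0 0; 0 0 0 0 0 0; 0 0 0 0 0 0; 0 0 0 0 0 0' -1 50 && python3 -m inch '0 0 -.1 0 0 0; 0 0 -.3 0 0 0; 0 0 -.5 0 0 0; 0 0 -.6 0 0 0; 0 0 -.6 0 0 0; 0 0 -.6 0 0 0'  && python3 -m inch '0 0 -.1 0 0 0; 0 0 -.3 0 0 0; 0 0 -.5 0 0 0; 0 0 -.66 0 0 0; 0 0 -.66 0 0 0; 0 0 -.66 0 0 0; 0 0 -.66 0 0 0; 0 0 -.66 0 0 0; 0 0 -.66 0 0 0; 0 0 -.66 0 0 0; 0 0 -.66 0 0 0; 0 0 -.66 0 0 0'
python3 - <<'E'
from cell import robot; import cv2
p,d=robot.read_camera("scene"); cv2.imwrite("pics/s2.png",cv2.resize(p[120:270,150:350],None,fx=4,fy=4)[:,:,::-1])
E
```

```text
time: 26.2
tool_pos: [0.5186, 0.1273, 0.3053]
ee_rot: [-0.001, -0.287, 0.958, 0.0]
force: [-0.1, -0.4, 0.5]
opening: 0.0854
grasp_force: 0.0
time: 26.7
tool_pos: [0.4867, 0.1055, 0.3063]
ee_rot: [0.001, -0.444, 0.896, -0.0]
force: [0.6, 0.6, -0.1]
opening: 0.0853
grasp_force: 0.0
time: 27.08
tool_pos: [0.4865, 0.1057, 0.2411]
ee_rot: [-0.0, -0.445, 0.896, 0.0]
force: [0.3, 0.5, 0.2]
opening: 0.0854
grasp_force: 0.0
time: 27.58
tool_pos: [0.4863, 0.1055, 0.2071]
ee_rot: [0.0, -0.445, 0.895, -0.0]
force: [-0.1, 0.5, 0.1]
opening: 0.0853
grasp_force: 0.0
time: 28.45
tool_pos: [0.4859, 0.1054, 0.2081]
ee_rot: [0.001, -0.446, 0.895, 0.0]
force: [-2.1, 1.2, 4.7]
opening: 0.0517
grasp_force: 51.6
time: 29.2
tool_pos: [0.4854, 0.1052, 0.2544]
ee_rot: [-0.001, -0.446, 0.895, 0.0]
force: [0.1, -0.2, -6.2]
opening: 0.0515
grasp_force: 53.6
time: 30.7
tool_pos: [0.4858, 0.1052, 0.3079]
ee_rot: [0.0, -0.446, 0.895, -0.0]
force: [0.4, -0.2, -6.6]
opening: 0.0516
grasp_force: 53.6
```

View pics/s2.png

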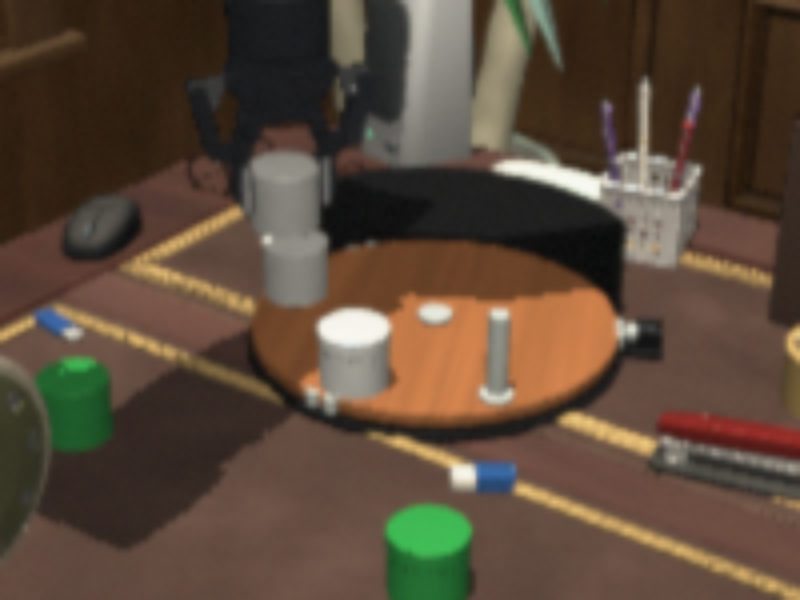

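The crop shows the heavy tin held upright at (287,195), about 100 mm up, and the other two standing at (296,270) and (354,355). The handle is at (497,350), at its stop.

```bash
python3 -c "
from cell import robot; print(robot.sign_off())"
```

```text
the job is handed in; nothing more can be done
None
```

I turned the carousel to its next stop and handed the job in while holding the full tin (about 0.6 kg by feel) upright about 10 cm above the turntable; I hefted one other tin (about 0.18 kg), the third was not lifted, and both stand on the turntable. No verdict came back.

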